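# Clear and index the parcel turntable

### The arm

A 6-joint arm with a two-finger parallel gripper is mounted at the origin on the work surface. World frame = base frame: x ahead of the robot, y to its left, z up, the work surface at z = 0. Lengths are in m, angles in rad, forces in N, time in s.
With the tool pointing down it reaches from about 0.35 to 0.975 m from the base axis. Payload 4.9 kg.
Tool frame: the origin (TCP) lies at the very end of the fingers, on their centre line; the grasp point (between the pads) lies behind it (manip.pinch_z is the y of the grasp point in the tool frame, in m); y points along the fingers, x is the direction in which the jaws open and shut, and the axes are right-handed (so a half turn about y gives the same grasp; the last joint's range is limited). The gripper opens to 85 mm and grips with 20 to 120 N. Pads are 22 mm wide; open, the fingers measure 114 mm over their backs; the gripper's body (76 mm by 85 mm) begins 54 mm behind the grasp point. The pads swing forward as they close: fully open they stand 13 mm farther back than shut.
Start: joints at [1.017, 0.053, 1.613, -0, 1.476, -0.119], TCP at [0.263, 0.567, 0.231] pointing down, gripper open.
Joint ranges: [-3.01, 3.01], [-1.01, 2.22], [0.06, 2.58], [-1.02, 4.17], [0.09, 2.62], [-3.14, 3.14]. Speed limits (rad/s): [2.57, 2.57, 3.14, 3.14, 3.14, 3.14].

### API

Orientations are given as a unit quaternion [w, x, y, z].
In Python, from plant import manip gives the robot as it stands.
- The arm moves only by the tool drive_tool, never from a script. Its argument "motion" is a list of rows, each a list of 3 entries, a list of its own where there are three numbers: the shift along the tool's x, y, z in units of 25 mm (1.0 is 25 mm), then the turn, a rotation vector about the tool's x, y, z in units of 5 degrees (1.0 is 5 degrees), then the closure, from -1 (fully open) to 1 (shut). A call has 1 to 12 rows; each row shifts and turns the commanded pose from where the row before left it, along the tool's axes as they then stand; what a row does not reach is not made up. A row lasts 1/10 s, in which the tool goes at most 50 mm and 8.59 degrees, less where a joint would pass 70% of its speed; a pose out of reach is approached as far as the arm can. A call is refused whole if a number of a shift passes 1 or a number of a turn 1, either way. A call with a gripper value outside its range is refused whole. The fingers move at their own pace and stop on an object; the grip force is fixed at half the most. Time passes only in rows, so rows that do not move let the fingers close. It gives the time, the measured TCP pose, the force and the opening at its end, in the units of the state.
- manip.state(): the state, without advancing time (a new reading comes with each control period).
- manip.grab_frame(name): name is "scene" or "top" or "wrist"; returns a dict with "img" (400x640x3 uint8, blue, green, red), "range_z" (400x640 float32, m along the optical axis (not along the pixel's ray), 0 where there is no reading), "camera_matrix" (3x3 intrinsics, pixels), "world_from_camera" (4x4, takes a point from camera to world coordinates); the wrist camera has in their place "T_tool_cam" (4x4, takes a point from camera to tool coordinates, whose origin is the TCP and whose axes are the tool frame's). Camera axes: x right, y down, z forward; pixel columns grow to the right and rows downward; lengths in m; the calibration is good to about 2 mm. A picture is of the moment at which its call begins: read the wrist's pose just before it.
- manip.job_done(): hands the job in, once; it reports no verdict.
The state is a dict: "time": time; "joint_pos": joint angles; "joint_vel": joint speeds; "joint_efforts": joint torques, N m; "tool_pos": TCP position; "tool_rot": TCP orientation; "contact_force": force on the tool from outside, world axes, zero at the start; "ft_torque": the same for the moment, N m; "gripper_width": opening from 0.0 (shut) to 1.0 (fully open).
Only numpy, scipy, OpenCV 4.12 (cv2) and the standard library are available. Lean on these libraries where they do the work, as an engineer would, in place of code of your own. Each camera call takes 0.05 s, during which the arm holds its last target. There are 200 camera calls.

### The job

First pick the two packing scraps off the parcel turntable and put them both in the grey scrap bin. Then turn the turntable, with the parcel riding on it, until the open end of its rails faces squarely onto the roller conveyor and it sits clicked into the detent there. Keep the parcel upright between its rails, and do not disturb the bottle, the label roll or the tape dispenser.

Things in the scene. Friction and masses are not known exactly. Their poses are not given: they have to be found in the camera images.
- stand: Fixed steel stand of the turntable, 240 x 240 mm plate. Origin on the table on the turning axis, z up. Its +x points along the short roller conveyor with green sides bolted to it (185 to 475 mm from the axis, 240 mm wide, roller tops 75 mm, sides 85 mm above the table). Detents are at 0, 90, 180 and 270 degrees of deck yaw relative to the stand.
- deck: The turntable: round plywood disc, 310 mm across, top face 75 mm above the table; turns either way without end stops. Origin on the table on the turning axis, same point as the stand's origin; z up. Its x axis points to the open end of the rails: wanted along the stand's +x. A spring detent at each quarter turn pulls it true over the last 0.05 rad; about 12 N at the handle gets it through.
- deck_handle (a point): Point on the axis of the upright black handle post of the turntable (20 mm diameter, 64 mm tall), 40 mm above the deck's face, 24 mm below the top of the post. The post stands at x = -115 mm, y = 0 of the deck, behind the cross rail, facing away from the open end.
- parcel: Taped cardboard carton 90 x 112 x 60 mm (x, y, z), about 0.35 kg, lying loose on the deck inside three steel rails 24 mm high, 6 mm thick (in the deck's frame: one across at x = -66 mm, two along the sides at y = +-65 mm from x = -69 to +21 mm; open towards +x). Origin at the centre of its underside.
- batten_end: Scrap: solid end of a wooden batten, 26 x 46 x 24 mm (x, y, z), lying on the deck beyond the open end of the rails. Origin at the centre of its underside; it is narrow along x.
- channel_end: Scrap: cut-off end of a stiff cardboard U-channel edge protector, 28 x 46 x 26 mm (x, y, z), walls 8 mm, open upward, lying on the deck beyond the open end of the rails. Origin at the centre of its underside; it is narrow along x, its upright walls are 46 mm long along y.
- scrap_bin: Grey open-topped plastic scrap bin fixed to the table, 200 x 200 x 100 mm, walls and floor 5 mm. Origin at the centre of its underside.
- bottle: Bystander: upright closed water bottle, 62 mm diameter, 190 mm tall. Origin at the centre of its foot.
- label_roll: Bystander: white roll of labels standing on end, 100 mm diameter, 60 mm tall. Origin at the centre of its underside.
- tape_dispenser: Bystander: desk tape dispenser, 150 x 60 mm, 98 mm tall. Origin at the centre of its underside.
There are look-alikes about, which are no part of the job. What is shaped like the channel_end but black or yellow is not meant.

How it is judged:
By the outcome, as a careful person would: the job done as asked, in the order asked, and still so for the second after the job is handed in, with the robot touching nothing.
It also fails if it takes over 72 s, if anything falls off the work surface, if the arm or the gripper's body presses on something with over 40 N, if the wrist force passes 120 N, or if a joint passes its speed limit or range.

## Working session

There is one attempt and no reset: what is moved stays moved. The work goes in short steps, Python scripts to look and compute and a tool call to move; the robot and the scene stay as the last step left them, time stands still between calls to the robot, and variables do not carry over. Pictures are saved under pics/ and viewed, about 8 in all and at most 12, crops included, and the job is handed in when it is done.

Besides the shell and the picture viewer there is one more tool, called in YAML: its name, and indented under it one key for each argument. drive_tool: Moves the arm, as the interface text tells. Its arguments: {"type":"object","properties":{"motion":{"type":"array","items":{"type":"array"}}},"required":["motion"]}

```bash
ls; mkdir -p pics; cat > h.py <<'E'
import numpy as np, cv2
from plant import manip
from scipy.spatial.transform import Rotation as R
def Tw(f,st=None):
    if "world_from_camera" in f: return np.array(f["world_from_camera"])
    q=st["tool_rot"];T=np.eye(4);T[:3,:3]=R.from_quat([q[1],q[2],q[3],q[0]]).as_matrix();T[:3,3]=st["tool_pos"]
    return T@np.array(f["T_tool_cam"])
def cloud(f,T):
    K=np.array(f["camera_matrix"]);z=f["range_z"];v,u=np.indices(z.shape)
    P=np.stack([(u-K[0,2])/K[0,0]*z,(v-K[1,2])/K[1,1]*z,z],-1)
    W=P@T[:3,:3].T+T[:3,3];W[z==0]=np.nan
    return W
def rect(P):
    (c,s,a)=cv2.minAreaRect(P[:,:2].astype(np.float32)*1000)
    return np.round(c,1),np.round(s,1),round(a,1)
E
python3 - <<'E'
from h import *
print(manip.pinch_z, manip.state())
a=manip.grab_frame("scene");b=manip.grab_frame("top")
for n,f in(("scene",a),("top",b)):
    cv2.imwrite(f"pics/{n}.png",f["img"]);np.savez(f"{n}.npz",**{k:f[k] for k in f});print(np.round(Tw(f),3).tolist(),np.mean(f["range_z"]>0))
E
```

```text
pics
-0.0187 {'time': 0.0, 'joint_pos': array([ 1.01699787e+00,  5.33670088e-02,  1.61428322e+00,  4.26325741e-06,
        1.47601962e+00, -1.18957056e-01]), 'joint_vel': array([-0.0023626 , -0.00140119, -0.00067188, -0.00131001,  0.00249239,
       -0.00077035]), 'joint_efforts': array([ 3.79795247e-04, -3.93698502e+01, -3.70170987e+01, -6.75702267e-05,
        7.32857472e-03, -1.63911091e-05]), 'tool_pos': array([0.2629354 , 0.56631319, 0.23006317]), 'tool_rot': array([-0.59576674,  0.59640162,  0.37971008, -0.38103458]), 'contact_force': array([-0.42648393,  0.00101955, -0.65086315]), 'ft_torque': array([0.03183392, 0.02069014, 0.00985392]), 'gripper_width': 1.0008281660743437}
[[-0.869, 0.349, -0.35, 0.835], [0.494, 0.615, -0.615, 0.504], [0.0, -0.707, -0.707, 0.704], [0.0, 0.0, 0.0, 1.0]] 0.99598046875
[[0.008, -0.998, 0.058, 0.471], [-1.0, -0.01, -0.027, -0.023], [0.028, -0.057, -0.998, 1.105], [0.0, 0.0, 0.0, 1.0]] 0.99597265625
```

View pics/top.png

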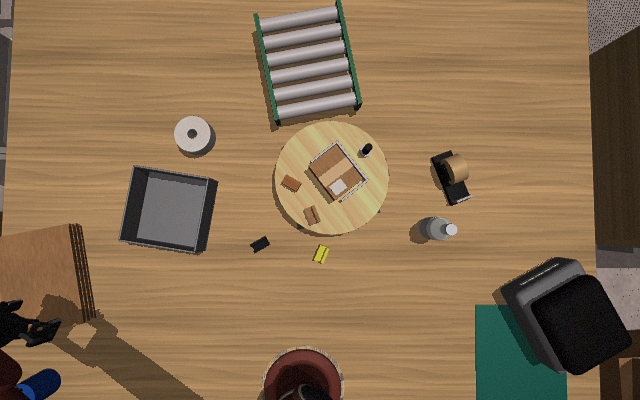

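View pics/scene.png

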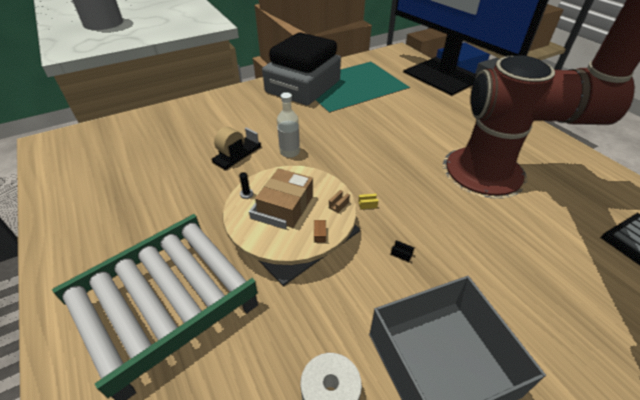

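Top view: deck at about (331,178), parcel (338,172), handle (367,150), conveyor (308,62), and bin (168,208). Scrap candidates are the block at (291,183), the U-piece at (312,215), a black U at (260,244) and a yellow U at (321,254). The two brown ones on the deck fit the description, and the black and yellow ones on the table are decoys. I'll measure the poses and make one crop.

```bash
python3 - <<'E'
from h import *
F={n:dict(np.load(n+".npz")) for n in("top","scene")}
W={n:cloud(F[n],Tw(F[n])) for n in F}
t=W["top"];img=F["top"]["img"];hsv=cv2.cvtColor(img,cv2.COLOR_BGR2HSV)
def box(n,u0,u1,v0,v1,z0,z1):
    p=W[n][v0:v1,u0:u1].reshape(-1,3);return p[(p[:,2]>z0)&(p[:,2]<z1)]
d=box("top",262,400,110,245,.065,.083)
c,r=cv2.minEnclosingCircle(d[:,:2].astype(np.float32)*1000);print("deck",c,r,np.median(d[:,2]))
print("batten",rect(box("top",278,304,172,194,.088,.115)),np.percentile(box("top",278,304,172,194,.088,.115)[:,2],[50,95]))
print("channel",rect(box("top",300,324,203,226,.088,.115)))
print("parcel",rect(box("top",300,375,135,205,.122,.15)))
h=box("top",345,385,135,170,.125,.16);print("handle",len(h),rect(h),h.mean(0))
hs=box("scene",225,265,165,205,.11,.15);print("handle scene",hs.mean(0),len(hs))
m=((hsv[...,0]>50)&(hsv[...,0]<90)&(hsv[...,1]>100));m[:,400:]=0;m[140:]=0
g=t[m&(t[...,2]>.07)];print("conveyor",rect(g),np.median(g[:,2]))
print("bin",rect(box("top",105,230,150,265,.09,.11)))
for n,b in dict(bottle=(415,465,210,245,.1,.22),label=(165,220,105,165,.05,.08),tape=(420,480,140,212,.03,.12),yellow=(308,335,240,268,.01,.05),black=(245,275,232,256,.01,.05)).items(): print(n,rect(box("top",*b)))
for n in("batten","channel"):
    pass
for n,b in dict(batten=(308,334,214,246),channel=(325,354,186,214)).items():
    p=box("scene",*b,.092,.115);print("scene",n,rect(p),len(p))
a=cv2.resize(img[150:265,240:400],(800,575),interpolation=cv2.INTER_CUBIC);cv2.imwrite("pics/crop.png",a)
E
```

```text
deck (613.9423828125, -45.34529113769531) 196.59205627441406 0.07406160932188599
batten (array([565.8,  32.8]), array([45.9, 26. ]), 60.6) [0.09798487 0.10116133]
channel (array([481.7, -24. ]), array([45.5, 27.6]), 22.4)
parcel (array([ 612.3, -108.3]), array([112.4, 159.9]), 38.0)
handle 133 (array([ 633.4, -133.7]), array([40.6, 90.1]), 52.1) [ 0.62652434 -0.13300815  0.13532528]
handle scene [ 0.65234175 -0.11469157  0.12968586] 253
conveyor (array([904.6,  -7. ]), array([296.5, 240. ]), 11.9) 0.08372608590686414
bin (array([494.2, 360.7]), array([201.5, 200.4]), 81.1)
bottle (array([ 448.8, -352.8]), array([54.3, 60. ]), 82.5)
label (array([699.8, 305.3]), array([97.7, 97.8]), 19.5)
tape (array([ 586.7, -420.5]), array([127. ,  53.3]), 23.6)
yellow (array([373.7, -50.6]), array([28.3, 45.6]), 66.8)
black (array([398.9, 122.4]), array([28.1, 45.5]), 31.2)
scene batten (array([566.2,  35.2]), array([48.1, 25.9]), 60.9) 229
scene channel (array([482.1, -21.6]), array([48.1, 28.7]), 21.4) 166
```

View pics/crop.png

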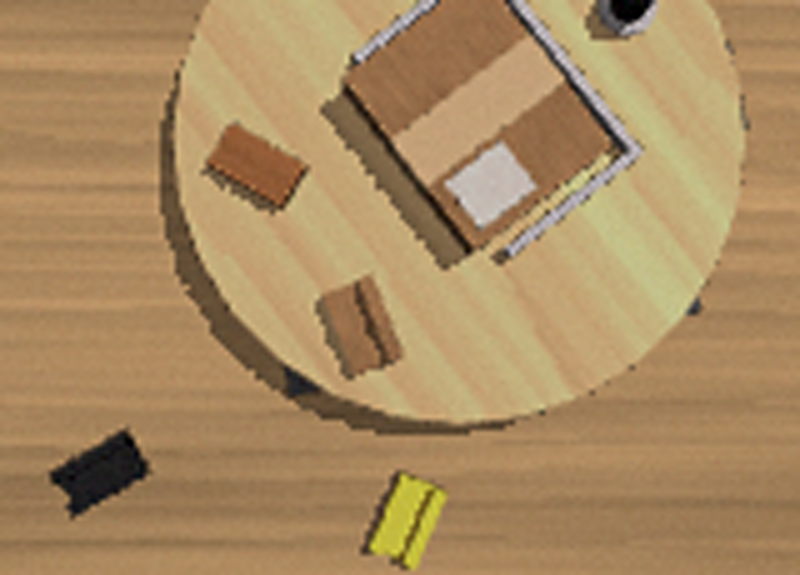

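The crop confirms it: the batten (solid block) is at crop (255,168) and the brown U-channel at (358,327). The yellow and black U's lie on the table and stay there. I'll plan the move to the batten.

```bash
cat >> h.py <<'E'
def pose():
    st=manip.state();q=st["tool_rot"];return st,R.from_quat([q[1],q[2],q[3],q[0]]).as_matrix()
def plan(x,y,z,yaw):
    """rotation about tool y (5deg units), then shifts in tool axes (25mm units) after it"""
    st,M=pose();cur=np.degrees(np.arctan2(M[1,0],M[0,0]))
    d=(yaw-cur+90)%180-90
    w=R.from_euler('z',d,degrees=True).as_matrix()@M
    t=w.T@(np.array([x,y,z])-st["tool_pos"])/.025
    print("t",round(st["time"],2),"pos",np.round(st["tool_pos"],4),"yaw",round(cur,1),"tilt",np.round(M[:,1],3),"w",round(st["gripper_width"],3),"F",np.round(st["contact_force"],1),"q6",round(st["joint_pos"][5],2))
    print("turn y units",round(-d/5,2),"shift units",np.round(t,2))
E
python3 - <<'E'
from h import *
plan(.566,.034,.18,-29.4)
E
```

```text
t 0.1 pos [0.263  0.5664 0.2302] yaw 65.1 tilt [-0.001 -0.002 -1.   ] w 1.001 F [-0.2 -0.3  0.5] q6 -0.12
turn y units -17.1 shift units [-21.01   2.05  12.6 ]
```

drive_tool:
  motion:
    - [[0, 0, 0], [0, 1, 0], 0]
    - [[0, 0, 0], [0, 1, 0], 0]
    - [[0, 0, 0], [0, 1, 0], 0]
    - [[0, 0, 0], [0, 1, 0], 0]
    - [[0, 0, 0], [0, 1, 0], 0]
    - [[0, 0, 0], [0, 1, 0], 0]
    - [[0, 0, 0], [0, 1, 0], 0]
    - [[0, 0, 0], [0, 1, 0], 0]
    - [[0, 0, 0], [0, 1, 0], 0]
    - [[0, 0, 0], [0, 1, 0], 0]
    - [[0, 0, 0], [0, 1, 0], 0]
    - [[0, 0, 0], [0, 1, 0], 0]

```text
time: 1.3
tool_pos: [0.2631, 0.5665, 0.2305]
tool_rot: [-0.706, 0.707, 0.03, -0.03]
contact_force: [0.4, 0.1, 0.0]
gripper_width: 0.503
```

drive_tool:
  motion:
    - [[0, 0, 0], [0, 1, 0], -0.2]
    - [[0, 0, 0], [0, 1, 0], -0.2]
    - [[0, 0, 0], [0, 1, 0], -0.2]
    - [[0, 0, 0], [0, 1, 0], -0.2]
    - [[0, 0, 0], [0, 1, 0], -0.2]
    - [[0, 0, 0], [0, 1, 0], -0.2]
    - [[0, 0, 0], [0, 0.9, 0], -0.2]
    - [[1, 0, -0.6], [0, 0, 0], -0.2]
    - [[1, 0, -0.6], [0, 0, 0], -0.2]
    - [[1, 0, -0.6], [0, 0, 0], -0.2]
    - [[1, 0, -0.6], [0, 0, 0], -0.2]
    - [[1, 0, -0.6], [0, 0, 0], -0.2]

```text
time: 2.5
tool_pos: [0.3355, 0.4389, 0.2307]
tool_rot: [-0.684, 0.684, -0.18, 0.179]
contact_force: [0.4, -0.5, -0.3]
gripper_width: 0.604
```

drive_tool:
  motion:
    - [[1, 0, -0.6], [0, 0, 0], -0.2]
    - [[1, 0, -0.6], [0, 0, 0], -0.2]
    - [[1, 0, -0.6], [0, 0, 0], -0.2]
    - [[1, 0, -0.6], [0, 0, 0], -0.2]
    - [[1, 0, -0.6], [0, 0, 0], -0.2]
    - [[1, 0, -0.6], [0, 0, 0], -0.2]
    - [[1, 0, -0.6], [0, 0, 0], -0.2]
    - [[1, 0, -0.6], [0, 0, 0], -0.2]
    - [[1, 0, -0.6], [0, 0, 0], -0.2]
    - [[1, 0.2, -0.6], [0, 0, 0], -0.2]
    - [[1, 0.4, -0.6], [0, 0, 0], -0.2]
    - [[1, 0.4, -0.6], [0, 0, 0], -0.2]

```text
time: 3.7
tool_pos: [0.5086, 0.1349, 0.2058]
tool_rot: [0.684, -0.684, 0.18, -0.179]
contact_force: [0.0, -0.1, -0.1]
gripper_width: 0.598
```

drive_tool:
  motion:
    - [[1, 0.2, -0.6], [0, 0, 0], -0.2]
    - [[1, 0.2, -0.6], [0, 0, 0], -0.2]
    - [[1, 0.2, -0.6], [0, 0, 0], -0.2]
    - [[0.6, 0, -0.3], [0, 0, 0], -0.2]
    - [[0.2, 0, -0.1], [0, 0, 0], -0.2]
    - [[0, 0, 0], [0, 0, 0], -0.2]

```text
time: 4.3
tool_pos: [0.5641, 0.0414, 0.1914]
tool_rot: [0.684, -0.684, 0.18, -0.18]
contact_force: [-0.6, -0.3, -0.3]
gripper_width: 0.602
```

```bash
python3 - <<'E'
from h import *
plan(.566,.034,.079,-29.4)
st,_=pose();f=manip.grab_frame("wrist");W=cloud(f,Tw(f,st));cv2.imwrite("pics/w1.png",f["img"])
p=W.reshape(-1,3);b=p[(abs(p[:,0]-.566)<.045)&(abs(p[:,1]-.034)<.045)&(p[:,2]>.09)&(p[:,2]<.112)]
print(len(b),rect(b) if len(b) else 0)
b=p[(abs(p[:,0]-.482)<.045)&(abs(p[:,1]+.023)<.045)&(p[:,2]>.09)&(p[:,2]<.112)]
print(len(b),rect(b) if len(b) else 0)
E
```

```text
t 4.3 pos [0.5641 0.0414 0.1914] yaw -29.5 tilt [-0.  0. -1.] w 0.602 F [-0.6 -0.3 -0.3] q6 0.46
turn y units -0.01 shift units [ 0.21  4.5  -0.22]
2174 (array([588.3,  23.7]), array([46.3, 72.4]), 61.1)
1171 (array([483.4, -22. ]), array([47.4, 28.6]), 22.3)
```

View pics/w1.png

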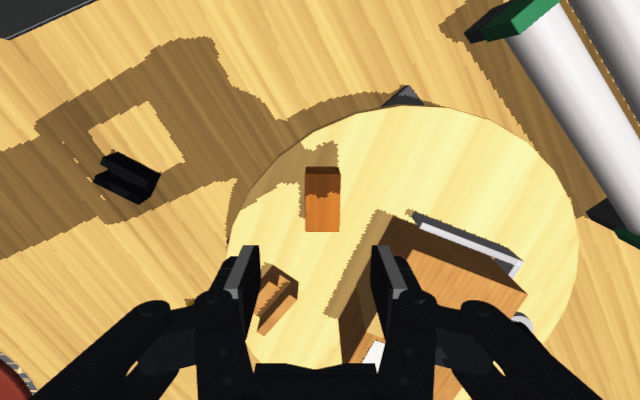

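The wrist view shows the batten upright at (322,200) between the jaws, the channel at (277,297), and clear room for the fingers beside the rail end. I'll descend and grip.

drive_tool:
  motion:
    - [[0.2, 0.6, -0.2], [0, 0, 0], -0.2]
    - [[0, 0.8, 0], [0, 0, 0], -0.2]
    - [[0, 0.8, 0], [0, 0, 0], -0.2]
    - [[0, 0.8, 0], [0, 0, 0], -0.2]
    - [[0, 0.7, 0], [0, 0, 0], -0.2]
    - [[0, 0.5, 0], [0, 0, 0], -0.2]
    - [[0, 0.3, 0], [0, 0, 0], -0.2]
    - [[0, 0, 0], [0, 0, 0], -0.2]
    - [[0, 0, 0], [0, 0, 0], 1]
    - [[0, 0, 0], [0, 0, 0], 1]
    - [[0, 0, 0], [0, 0, 0], 1]
    - [[0, 0, 0], [0, 0, 0], 1]

```text
time: 5.55
tool_pos: [0.5669, 0.0345, 0.0802]
tool_rot: [0.684, -0.684, 0.179, -0.18]
contact_force: [0.2, 0.8, 4.1]
gripper_width: 0.288
```

drive_tool:
  motion:
    - [[0, 0, 0], [0, 0, 0], 1]
    - [[0, -0.4, 0], [0, 0, 0], 1]
    - [[0, -1, 0], [0, 0, 0], 1]
    - [[0, -1, 0], [0, 0, 0], 1]
    - [[0, -1, 0], [0, 0, 0], 1]
    - [[0, -0.8, 0], [0, 0, 0], 1]

```text
time: 6.15
tool_pos: [0.5659, 0.0346, 0.1854]
tool_rot: [0.684, -0.684, 0.179, -0.18]
contact_force: [0.2, 0.1, -0.3]
gripper_width: 0.291
```

```bash
python3 - <<'E'
from h import *
st,M=pose();cur=np.degrees(np.arctan2(M[1,0],M[0,0]));plan(.47,.34,.15,cur)
E
```

```text
t 6.15 pos [0.5659 0.0346 0.1854] yaw -29.4 tilt [ 0.001 -0.    -1.   ] w 0.291 F [ 0.2  0.1 -0.3] q6 0.44
turn y units -0.0 shift units [-9.34  1.41  8.76]
```

drive_tool:
  motion:
    - [[-0.5, 0, 0.5], [0, 0, 0], 1]
    - [[-1, 0, 0.9], [0, 0, 0], 1]
    - [[-1, 0, 0.9], [0, 0, 0], 1]
    - [[-1, 0, 0.9], [0, 0, 0], 1]
    - [[-1, 0, 0.9], [0, 0, 0], 1]
    - [[-1, 0, 0.9], [0, 0, 0], 1]
    - [[-1, 0, 1], [0, 0, 0], 1]
    - [[-1, 0, 1], [0, 0, 0], 1]
    - [[-1, 0, 1], [0, 0, 0], 1]
    - [[-0.8, 0.6, 0.8], [0, 0, 0], 1]
    - [[0, 1, 0], [0, 0, 0], 1]
    - [[0, 1, 0], [0, 0, 0], 1]

```text
time: 7.35
tool_pos: [0.4695, 0.3418, 0.117]
tool_rot: [-0.684, 0.684, -0.179, 0.178]
contact_force: [-0.1, 0.3, -1.1]
gripper_width: 0.289
```

drive_tool:
  motion:
    - [[0, 1, 0], [0, 0, 0], 1]
    - [[0, 0.6, 0], [0, 0, 0], 1]
    - [[0, 0.3, 0], [0, 0, 0], 1]
    - [[0, 0, 0], [0, 0, 0], -0.2]
    - [[0, 0, 0], [0, 0, 0], -0.2]
    - [[0, 0, 0], [0, 0, 0], -0.2]
    - [[0, -0.6, 0], [0, 0, 0], -0.2]
    - [[0, -1, 0], [0, 0, 0], -0.2]
    - [[0, -1, 0], [0, 0, 0], -0.2]
    - [[0, -1, 0], [0, 0, 0], -0.2]
    - [[0, -1, 0], [0, 0, 0], -0.2]

```text
time: 8.45
tool_pos: [0.4719, 0.3406, 0.1897]
tool_rot: [0.685, -0.683, 0.179, -0.18]
contact_force: [0.7, -0.0, 0.2]
gripper_width: 0.597
```

```bash
python3 - <<'E'
from h import *
plan(.4828,-.0225,.16,112.3);plan(.4828,-.0225,.16,-67.7)
f=manip.grab_frame("top");W=cloud(f,Tw(f));p=W[150:265,105:230].reshape(-1,3)
b=p[(abs(p[:,0]-.494)<.085)&(abs(p[:,1]-.361)<.085)&(p[:,2]>.015)&(p[:,2]<.06)];print("in bin",len(b),b.mean(0) if len(b) else 0)
p=W.reshape(-1,3);b=p[(abs(p[:,0]-.567)<.03)&(abs(p[:,1]-.0345)<.03)&(p[:,2]>.088)];print("left on deck",len(b))
E
```

```text
t 8.45 pos [0.4719 0.3406 0.1897] yaw -29.4 tilt [ 0.002  0.001 -1.   ] w 0.597 F [ 0.7 -0.   0.2] q6 1.01
turn y units 7.66 shift units [13.6   1.19 -5.11]
t 8.45 pos [0.4719 0.3406 0.1897] yaw -29.4 tilt [ 0.002  0.001 -1.   ] w 0.597 F [ 0.7 -0.   0.2] q6 1.01
turn y units 7.66 shift units [13.6   1.19 -5.11]
in bin 229 [0.4904771  0.35626763 0.02878475]
left on deck 0
```

drive_tool:
  motion:
    - [[0, 0, 0], [0, 1, 0], -0.2]
    - [[0, 0, 0], [0, 1, 0], -0.2]
    - [[0, 0, 0], [0, 1, 0], -0.2]
    - [[0, 0, 0], [0, 1, 0], -0.2]
    - [[0, 0, 0], [0, 1, 0], -0.2]
    - [[0, 0, 0], [0, 1, 0], -0.2]
    - [[0, 0, 0], [0, 1, 0], -0.2]
    - [[0, 0, 0], [0, 0.65, 0], -0.2]
    - [[1, 0, -0.4], [0, 0, 0], -0.2]
    - [[1, 0, -0.4], [0, 0, 0], -0.2]
    - [[1, 0, -0.4], [0, 0, 0], -0.2]
    - [[1, 0, -0.4], [0, 0, 0], -0.2]

```text
time: 9.7
tool_pos: [0.4728, 0.2319, 0.1881]
tool_rot: [0.588, -0.587, 0.393, -0.394]
contact_force: [-0.2, 1.0, 0.2]
gripper_width: 0.6
```

drive_tool:
  motion:
    - [[1, 0, -0.4], [0, 0, 0], -0.2]
    - [[1, 0, -0.4], [0, 0, 0], -0.2]
    - [[1, 0, -0.4], [0, 0, 0], -0.2]
    - [[1, 0, -0.4], [0, 0, 0], -0.2]
    - [[1, 0, -0.4], [0, 0, 0], -0.2]
    - [[1, 0, -0.4], [0, 0, 0], -0.2]
    - [[1, 0.3, -0.4], [0, 0, 0], -0.2]
    - [[1, 0.4, -0.3], [0, 0, 0], -0.2]
    - [[1, 0.5, -0.2], [0, 0, 0], -0.2]
    - [[0.6, 0, -0.2], [0, 0, 0], -0.2]
    - [[0, 0, 0], [0, 0, 0], -0.2]

```text
time: 10.8
tool_pos: [0.4831, -0.0241, 0.1574]
tool_rot: [0.587, -0.587, 0.394, -0.395]
contact_force: [0.8, 0.2, -0.4]
gripper_width: 0.6
```

```bash
python3 - <<'E'
from h import *
plan(.4828,-.0225,.0795,112.3)
E
```

```text
t 10.8 pos [ 0.4831 -0.0241  0.1574] yaw -67.8 tilt [ 0.002 -0.001 -1.   ] w 0.6 F [ 0.8  0.2 -0.4] q6 0.98
turn y units -0.03 shift units [-0.07  3.12  0.01]
```

drive_tool:
  motion:
    - [[0, 0.6, 0], [0, 0, 0], -0.2]
    - [[0, 0.8, 0], [0, 0, 0], -0.2]
    - [[0, 0.8, 0], [0, 0, 0], -0.2]
    - [[0, 0.6, 0], [0, 0, 0], -0.2]
    - [[0, 0.3, 0], [0, 0, 0], -0.2]
    - [[0, 0, 0], [0, 0, 0], -0.2]
    - [[0, 0, 0], [0, 0, 0], 1]
    - [[0, 0, 0], [0, 0, 0], 1]
    - [[0, 0, 0], [0, 0, 0], 1]
    - [[0, 0, 0], [0, 0, 0], 1]
    - [[0, 0, 0], [0, 0, 0], 1]

```text
time: 11.9
tool_pos: [0.4837, -0.0227, 0.0801]
tool_rot: [0.588, -0.587, 0.393, -0.394]
contact_force: [-0.5, 0.3, 5.0]
gripper_width: 0.314
```

drive_tool:
  motion:
    - [[0, -0.4, 0], [0, 0, 0], 1]
    - [[0, -1, 0], [0, 0, 0], 1]
    - [[0, -1, 0], [0, 0, 0], 1]
    - [[0, -1, 0], [0, 0, 0], 1]
    - [[0, -0.6, 0], [0, 0, 0], 1]

```text
time: 12.4
tool_pos: [0.4832, -0.0227, 0.1811]
tool_rot: [0.588, -0.587, 0.393, -0.394]
contact_force: [0.2, -0.3, 0.3]
gripper_width: 0.315
```

```bash
python3 - <<'E'
from h import *
plan(.515,.37,.07,-67.8)
E
```

```text
t 12.4 pos [ 0.4832 -0.0227  0.1811] yaw -67.7 tilt [ 0.002 -0.001 -1.   ] w 0.315 F [ 0.2 -0.3  0.3] q6 0.98
turn y units 0.03 shift units [-14.07   4.44   7.1 ]
```

drive_tool:
  motion:
    - [[-0.6, 0, 0.3], [0, 0, 0], 1]
    - [[-1, 0, 0.5], [0, 0, 0], 1]
    - [[-1, 0, 0.5], [0, 0, 0], 1]
    - [[-1, 0, 0.5], [0, 0, 0], 1]
    - [[-1, 0, 0.5], [0, 0, 0], 1]
    - [[-1, 0, 0.5], [0, 0, 0], 1]
    - [[-1, 0, 0.5], [0, 0, 0], 1]
    - [[-1, 0, 0.5], [0, 0, 0], 1]
    - [[-1, 0, 0.5], [0, 0, 0], 1]
    - [[-1, 0, 0.5], [0, 0, 0], 1]
    - [[-1, 0, 0.5], [0, 0, 0], 1]
    - [[-1, 0, 0.5], [0, 0, 0], 1]

```text
time: 13.6
tool_pos: [0.5061, 0.3018, 0.1782]
tool_rot: [-0.587, 0.588, -0.394, 0.393]
contact_force: [0.9, -0.6, 1.0]
gripper_width: 0.314
```

drive_tool:
  motion:
    - [[-1, 0, 0.5], [0, 0, 0], 1]
    - [[-1, 0, 0.5], [0, 0, 0], 1]
    - [[-0.5, 0.5, 0.3], [0, 0, 0], 1]
    - [[0, 1, 0], [0, 0, 0], 1]
    - [[0, 1, 0], [0, 0, 0], 1]
    - [[0, 0.8, 0], [0, 0, 0], 1]
    - [[0, 0.2, 0], [0, 0, 0], 1]
    - [[0, 0, 0], [0, 0, 0], -0.2]
    - [[0, 0, 0], [0, 0, 0], -0.2]
    - [[0, 0, 0], [0, 0, 0], -0.2]
    - [[0, -0.6, 0], [0, 0, 0], -0.2]
    - [[0, -1, 0], [0, 0, 0], -0.2]

```text
time: 14.8
tool_pos: [0.5121, 0.3705, 0.1313]
tool_rot: [-0.587, 0.588, -0.394, 0.393]
contact_force: [0.4, 0.1, -0.0]
gripper_width: 0.601
```

drive_tool:
  motion:
    - [[0, -1, 0], [0, 0, 0], -0.2]
    - [[0, -1, 0], [0, 0, 0], -0.2]
    - [[0, -1, 0], [0, 0, 0], -0.2]
    - [[0, -1, 0], [0, 0, 0], -0.2]

```text
time: 15.2
tool_pos: [0.5132, 0.3712, 0.2348]
tool_rot: [0.588, -0.586, 0.393, -0.394]
contact_force: [-0.4, 0.7, 0.4]
gripper_width: 0.601
```

```bash
cat > m.py <<'E'
from h import *
def line(p):  # fit direction angle
    v=cv2.fitLine(p.astype(np.float32),cv2.DIST_HUBER,0,.001,.001).ravel();return np.degrees(np.arctan2(v[1],v[0]))
f=manip.grab_frame("top");img=f["img"];W=cloud(f,Tw(f))
K=f["camera_matrix"];T=Tw(f)
hsv=cv2.cvtColor(img,cv2.COLOR_BGR2HSV)
z=W[...,2];X=W[...,0];Y=W[...,1]
# conveyor
m=(hsv[...,0]>50)&(hsv[...,0]<90)&(hsv[...,1]>100)&(z>.07)&(X>.7)&(abs(Y)<.3)
c,s,a=rect(W[m]);a=a if abs(a)<45 else a-90;ax=np.array(c)-330*np.array([np.cos(np.radians(a)),np.sin(np.radians(a))]);print("conveyor",c,s,a,"axis",ax)
near=np.hypot(X-ax[0]/1e3,Y-ax[1]/1e3)
d=W[(near<.2)&(abs(z-.075)<.008)];c,r=cv2.minEnclosingCircle(d[:,:2].astype(np.float32)*1000);print("deck disc",np.round(c,1),r)
top=(near<.105)&(z>.12)&(z<.145)&(hsv[...,2]>40)&(hsv[...,1]>60)
lab=cv2.connectedComponentsWithStats(top.astype(np.uint8));i=1+np.argmax(lab[2][1:,4]);pr=rect(W[lab[1]==i]);print("parcel",pr,np.nanmedian(z[lab[1]==i]))
dark=(near>.085)&(near<.145)&(z>.12)&(z<.145)&(hsv[...,2]<70)
h=W[dark];print("handle",len(h),rect(h) if len(h) else 0,h.mean(0) if len(h) else 0)
v=h.mean(0)[:2]*1000-ax;print("handle rad,deck yaw",np.hypot(*v),np.degrees(np.arctan2(-v[1],-v[0])), "rel",np.degrees(np.arctan2(-v[1],-v[0]))-a)
b=W[(abs(X-.494)<.085)&(abs(Y-.361)<.085)&(z>.015)&(z<.08)];print("in bin",len(b))
print("channel left",((abs(X-.483)<.03)&(abs(Y+.022)<.03)&(z>.088)).sum())
E
python3 m.py; python3 - <<'E'
from h import *
f=manip.grab_frame("top");cv2.imwrite("pics/t2.png",cv2.resize(f["img"][100:270,110:400],None,fx=2.7,fy=2.7))
plan(.652,-.130,.25,-67)
E
```

```text
conveyor [904.7  -7. ] [296.7 239.6] 12.0 axis [581.91129176 -75.61085797]
deck disc [605.2 -69.8] 176.55484008789062
parcel (array([590.9, -81.2]), array([112.1,  90.4]), 37.8) 0.1341688294620375
handle 48 (array([ 654.1, -163.9]), array([16.6, 16.2]), 88.7) [ 0.6535001  -0.16401024  0.13634468]
handle rad,deck yaw 113.75152047801822 129.00172443013375 rel 117.00172443013375
in bin 375
channel left 0
t 15.3 pos [0.5153 0.3724 0.2389] yaw -67.7 tilt [ 0.01   0.005 -1.   ] w 0.599 F [0.1 0.1 1.3] q6 1.69
turn y units -0.13 shift units [20.63 -0.5  -2.81]
```

View pics/t2.png

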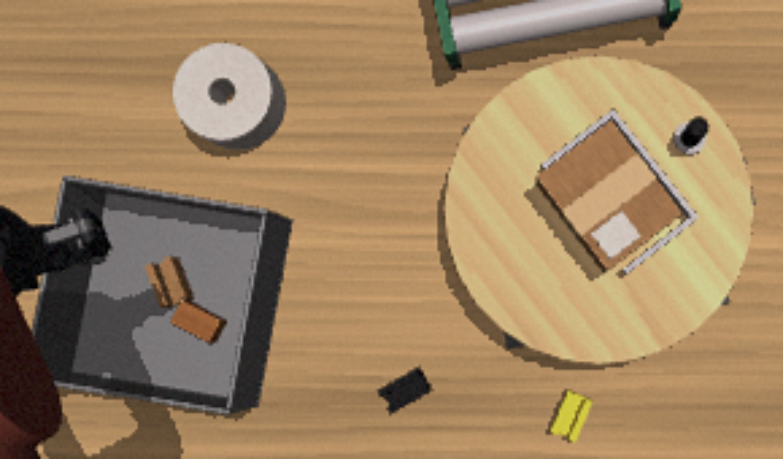

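Both scraps are in the bin, at crop (168,282) and (198,322). The deck is empty apart from the parcel, and the handle is at crop (693,133). Next I swing the jaws tangential to the handle's circle and move above it.

drive_tool:
  motion:
    - [[0, 0, 0], [0, -1, 0], -0.2]
    - [[0, 0, 0], [0, -1, 0], -0.2]
    - [[0, 0, 0], [0, -1, 0], -0.2]
    - [[0, 0, 0], [0, -1, 0], -0.2]
    - [[0, 0, 0], [0, -1, 0], -0.2]
    - [[0, 0, 0], [0, -1, 0], -0.2]
    - [[0, 0, 0], [0, -1, 0], -0.2]
    - [[0, 0, 0], [0, -1, 0], -0.2]
    - [[0, 0, 0], [0, -1, 0], -0.2]
    - [[0, 0, 0], [0, -1, 0], -0.2]
    - [[0, 0, 0], [0, -1, 0], -0.2]
    - [[0, 0, 0], [0, -1, 0], -0.2]

```text
time: 16.5
tool_pos: [0.5127, 0.3709, 0.2315]
tool_rot: [0.706, -0.706, 0.046, -0.046]
contact_force: [0.5, -0.2, 0.0]
gripper_width: 0.594
```

drive_tool:
  motion:
    - [[0, 0, 0], [0, -1, 0], -0.2]
    - [[0, 0, 0], [0, -1, 0], -0.2]
    - [[0, 0, 0], [0, -1, 0], -0.2]
    - [[0, 0, 0], [0, -1, 0], -0.2]
    - [[0, 0, 0], [0, -1, 0], -0.2]
    - [[0, 0, 0], [0, -1, 0], -0.2]
    - [[0, 0, 0], [0, -1, 0], -0.2]
    - [[0, 0, 0], [0, -1, 0], -0.2]
    - [[0, 0, 0], [0, -1, 0], -0.2]
    - [[0, 0, 0], [0, -0.3, 0], -0.2]
    - [[0, 0, 0], [0, 0, 0], -0.2]

```text
time: 17.6
tool_pos: [0.5128, 0.3709, 0.2314]
tool_rot: [-0.667, 0.667, 0.235, -0.235]
contact_force: [-0.0, 0.6, 0.4]
gripper_width: 0.603
```

```bash
python3 - <<'E'
from h import *
plan(.653,-.164,.22,39)
E
```

```text
t 17.6 pos [0.5128 0.3709 0.2314] yaw 38.8 tilt [ 0. -0. -1.] w 0.603 F [-0.   0.6  0.4] q6 -0.17
turn y units -0.04 shift units [ -9.11   0.46 -20.16]
```

drive_tool:
  motion:
    - [[-0.3, 0, -0.6], [0, 0, 0], -0.2]
    - [[-0.45, 0, -1], [0, 0, 0], -0.2]
    - [[-0.45, 0, -1], [0, 0, 0], -0.2]
    - [[-0.45, 0, -1], [0, 0, 0], -0.2]
    - [[-0.45, 0, -1], [0, 0, 0], -0.2]
    - [[-0.45, 0, -1], [0, 0, 0], -0.2]
    - [[-0.45, 0, -1], [0, 0, 0], -0.2]
    - [[-0.45, 0, -1], [0, 0, 0], -0.2]
    - [[-0.45, 0, -1], [0, 0, 0], -0.2]
    - [[-0.45, 0, -1], [0, 0, 0], -0.2]
    - [[-0.45, 0, -1], [0, 0, 0], -0.2]
    - [[-0.45, 0, -1], [0, 0, 0], -0.2]

```text
time: 18.8
tool_pos: [0.5924, 0.0606, 0.2314]
tool_rot: [-0.667, 0.667, 0.235, -0.235]
contact_force: [-0.2, -0.5, -0.6]
gripper_width: 0.602
```

drive_tool:
  motion:
    - [[-0.45, 0, -1], [0, 0, 0], -0.2]
    - [[-0.45, 0, -1], [0, 0, 0], -0.2]
    - [[-0.45, 0, -1], [0, 0, 0], -0.2]
    - [[-0.45, 0, -1], [0, 0, 0], -0.2]
    - [[-0.45, 0, -1], [0, 0, 0], -0.2]
    - [[-0.45, 0, -1], [0, 0, 0], -0.2]
    - [[-0.45, 0, -1], [0, 0, 0], -0.2]
    - [[-0.45, 0.2, -1], [0, 0, 0], -0.2]
    - [[-0.3, 0.2, -0.6], [0, 0, 0], -0.2]
    - [[0, 0, 0], [0, 0, 0], -0.2]

```text
time: 19.8
tool_pos: [0.6505, -0.168, 0.2199]
tool_rot: [0.668, -0.667, -0.233, 0.235]
contact_force: [-0.0, -0.4, -1.0]
gripper_width: 0.601
```

```bash
python3 - <<'E'
from h import *
plan(.653,-.164,.1,39)
st,_=pose();f=manip.grab_frame("wrist");T=Tw(f,st);W=cloud(f,T);img=f["img"];cv2.imwrite("pics/w3.png",img)
X,Y,z=W[...,0],W[...,1],W[...,2];n=np.hypot(X-.582,Y+.0756)
m=(n>.085)&(n<.145)&(z>.128)&(z<.146);h=W[m];print("handle top",len(h),rect(h) if len(h) else 0)
p=W[(n<.105)&(z>.13)&(z<.14)];print("parcel",len(p),rect(p) if len(p)else 0)
# rim points: deck component edge, algebraic circle
for nm,f2,T2 in(("wrist",f,T),):
    pass
t=manip.grab_frame("top");s=manip.grab_frame("scene")
for nm,fr,TT in(("wrist",f,T),("top",t,Tw(t)),("scene",s,Tw(s))):
    Wc=cloud(fr,TT);nn=np.hypot(Wc[...,0]-.582,Wc[...,1]+.0756)
    e=Wc[(nn<.165)&(nn>.10)&(abs(Wc[...,2]-.075)<.006)][:,:2]
    a=np.degrees(np.arctan2(e[:,1]+.0756,e[:,0]-.582))//4
    q=np.array([e[a==k][np.argmax(np.hypot(*(e[a==k]-[.582,-.0756]).T))] for k in np.unique(a)])
    for _ in range(4):
        A=np.c_[2*q,np.ones(len(q))];c=np.linalg.lstsq(A,(q**2).sum(1),rcond=None)[0];r=np.sqrt(c[2]+c[0]**2+c[1]**2)
        res=np.hypot(*(q-c[:2]).T)-r;q=q[abs(res)<=max(.002,np.percentile(abs(res),85))]
    print(nm,np.round(c[:2]*1000,1),"r",round(r*1000,1),len(q))
E
```

```text
t 19.8 pos [ 0.6505 -0.168   0.2199] yaw 38.6 tilt [-0.002  0.    -1.   ] w 0.601 F [-0.  -0.4 -1. ] q6 -1.04
turn y units -0.07 shift units [0.19 4.79 0.05]
handle top 658 (array([ 657.2, -163.6]), array([18.9, 19.2]), 87.8)
parcel 20127 (array([600. , -89.4]), array([112.7,  67. ]), 37.9)
wrist [586.  -73.9] r 154.1 44
top [584.  -74.4] r 153.2 48
scene [584.7 -72.3] r 153.9 84
```

View pics/w3.png

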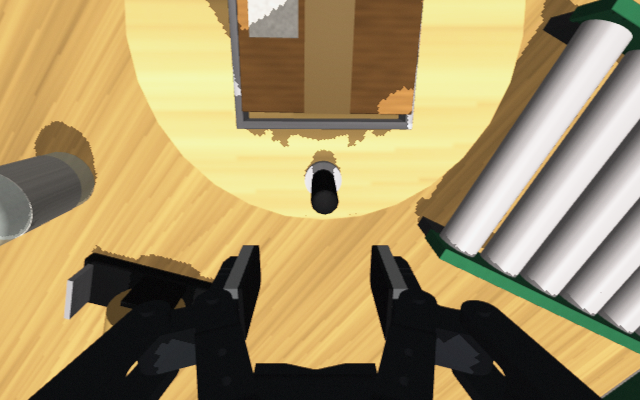

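The wrist view shows the handle post at (323,190) centred between the jaws, with the cross rail and parcel clear behind it. The axis is about (584.5,-74) mm, the handle (656,-164), and the radius 115 as it should be. The deck must turn about 116° clockwise. I'll descend and grip.

drive_tool:
  motion:
    - [[0.27, 0.5, 0], [0, -0.1, 0], -0.2]
    - [[0, 0.8, 0], [0, 0, 0], -0.2]
    - [[0, 0.8, 0], [0, 0, 0], -0.2]
    - [[0, 0.8, 0], [0, 0, 0], -0.2]
    - [[0, 0.8, 0], [0, 0, 0], -0.2]
    - [[0, 0.7, 0], [0, 0, 0], -0.2]
    - [[0, 0.4, 0], [0, 0, 0], -0.2]
    - [[0, 0, 0], [0, 0, 0], -0.2]
    - [[0, 0, 0], [0, 0, 0], 1]
    - [[0, 0, 0], [0, 0, 0], 1]
    - [[0, 0, 0], [0, 0, 0], 1]
    - [[0, 0, 0], [0, 0, 0], 1]

```text
time: 21.15
tool_pos: [0.6576, -0.1619, 0.1031]
tool_rot: [-0.665, 0.666, 0.239, -0.237]
contact_force: [0.0, 1.0, 4.0]
gripper_width: 0.219
```

drive_tool:
  motion:
    - [[0, 0, 0], [0, 0, 0], 1]
    - [[0, 0, 0], [0, 0, 0], 1]

```text
time: 21.35
tool_pos: [0.6577, -0.1619, 0.1031]
tool_rot: [-0.665, 0.666, 0.239, -0.237]
contact_force: [-0.3, 0.5, 5.8]
gripper_width: 0.215
```

```bash
cat > orb.py <<'E'
from h import *
C=np.array([.5845,-.074])
st,M=pose();p=st["tool_pos"][:2]-C;az=np.degrees(np.arctan2(p[1],p[0]));yaw=np.degrees(np.arctan2(M[1,0],M[0,0]))
print("t",round(st["time"],2),"rad",round(np.hypot(*p)*1000,1),"az",round(az,2),"deck rel",round((az+180-12+180)%360-180,2),"yaw-az",round((yaw-az)%360,1),"w",round(st["gripper_width"],3),"F tool",np.round(M.T@st["contact_force"],1),"q6",round(st["joint_pos"][5],2),"z",round(st["tool_pos"][2],4))
E
python3 orb.py
```

```text
t 21.35 rad 114.4 az -50.24 deck rel 117.76 yaw-az 89.6 w 0.215 F tool [ 0.1 -5.8  0.6] q6 -1.04 z 0.1031
```

drive_tool:
  motion:
    - [[-0.16, 0, 0.003], [0, 0.4, 0], 1]
    - [[-0.32, 0, 0.011], [0, 0.8, 0], 1]
    - [[-0.32, 0, 0.011], [0, 0.8, 0], 1]
    - [[-0.32, 0, 0.011], [0, 0.8, 0], 1]
    - [[-0.32, 0, 0.011], [0, 0.8, 0], 1]
    - [[-0.16, 0, 0.003], [0, 0.4, 0], 1]
    - [[0, 0, 0], [0, 0, 0], 1]

```text
time: 22.05
tool_pos: [0.6232, -0.1817, 0.1031]
tool_rot: [-0.696, 0.698, 0.12, -0.117]
contact_force: [0.4, -1.2, 5.7]
gripper_width: 0.218
```

```bash
python3 orb.py
```

```text
t 22.05 rad 114.5 az -70.22 deck rel 97.78 yaw-az 89.5 w 0.218 F tool [ 0.  -5.7 -1.3] q6 -0.74 z 0.1031
```

Exactly 20° with negligible side force. I'll continue through the 90° detent.

drive_tool:
  motion:
    - [[-0.16, 0, 0.003], [0, 0.4, 0], 1]
    - [[-0.32, 0, 0.011], [0, 0.8, 0], 1]
    - [[-0.32, 0, 0.011], [0, 0.8, 0], 1]
    - [[-0.32, 0, 0.011], [0, 0.8, 0], 1]
    - [[-0.32, 0, 0.011], [0, 0.8, 0], 1]
    - [[-0.32, 0, 0.011], [0, 0.8, 0], 1]
    - [[-0.32, 0, 0.011], [0, 0.8, 0], 1]
    - [[-0.32, 0, 0.011], [0, 0.8, 0], 1]
    - [[-0.32, 0, 0.011], [0, 0.8, 0], 1]
    - [[-0.32, 0, 0.011], [0, 0.8, 0], 1]
    - [[-0.32, 0, 0.011], [0, 0.8, 0], 1]
    - [[-0.16, 0, 0.003], [0, 0.4, 0], 1]

```text
time: 23.25
tool_pos: [0.5367, -0.1781, 0.1031]
tool_rot: [-0.69, 0.691, -0.151, 0.153]
contact_force: [1.8, -1.9, 6.6]
gripper_width: 0.219
```

```bash
python3 orb.py
```

```text
t 23.25 rad 114.5 az -114.64 deck rel 53.36 yaw-az 89.8 w 0.219 F tool [ 2.4 -6.6 -1. ] q6 -0.02 z 0.1031
```

drive_tool:
  motion:
    - [[-0.16, 0, 0.003], [0, 0.4, 0], 1]
    - [[-0.32, 0, 0.011], [0, 0.8, 0], 1]
    - [[-0.32, 0, 0.011], [0, 0.8, 0], 1]
    - [[-0.32, 0, 0.011], [0, 0.8, 0], 1]
    - [[-0.32, 0, 0.011], [0, 0.8, 0], 1]
    - [[-0.32, 0, 0.011], [0, 0.8, 0], 1]
    - [[-0.32, 0, 0.011], [0, 0.8, 0], 1]
    - [[-0.32, 0, 0.011], [0, 0.8, 0], 1]
    - [[-0.32, 0, 0.011], [0, 0.8, 0], 1]
    - [[-0.32, 0, 0.011], [0, 0.8, 0], 1]
    - [[-0.32, 0, 0.011], [0, 0.8, 0], 1]
    - [[-0.16, 0, 0.003], [0, 0.4, 0], 1]

```text
time: 24.45
tool_pos: [0.4788, -0.1176, 0.1031]
tool_rot: [-0.582, 0.585, -0.396, 0.402]
contact_force: [7.6, -18.9, -1.7]
gripper_width: 0.216
```

```bash
python3 orb.py
```

```text
t 24.45 rad 114.4 az -157.57 deck rel 10.43 yaw-az 88.8 w 0.216 F tool [20.3  1.9  0.2] q6 0.81 z 0.1031
```

A resistance of 20 N at 10° short of the detent is unexpected, so I'll look before pushing on.

```bash
python3 orb.py; python3 - <<'E'
from h import *
s=manip.grab_frame("scene");t=manip.grab_frame("top")
a=cv2.resize(s["img"][120:320,170:430],(780,600));b=cv2.resize(t["img"][90:260,240:460],(780,600))
cv2.imwrite("pics/s4.png",cv2.resize(np.hstack([a,b]),(800,308)))
cv2.imwrite("pics/s4a.png",a)
print(manip.state()["contact_force"],manip.state()["ft_torque"],manip.state()["joint_efforts"])
E
python3 orb.py
```

```text
t 24.45 rad 114.4 az -157.57 deck rel 10.43 yaw-az 88.8 w 0.216 F tool [20.3  1.9  0.2] q6 0.81 z 0.1031
[  3.95199693 -11.5216624    2.67218272] [-1.23563926 -0.22687775  0.23159829] [  4.95153353 -26.11961782 -29.17591274   1.95327446   1.43930711
   0.39861345]
t 24.55 rad 114.4 az -157.51 deck rel 10.49 yaw-az 88.9 w 0.219 F tool [12.2 -2.6 -0.5] q6 0.81 z 0.1031
```

View pics/s4.png

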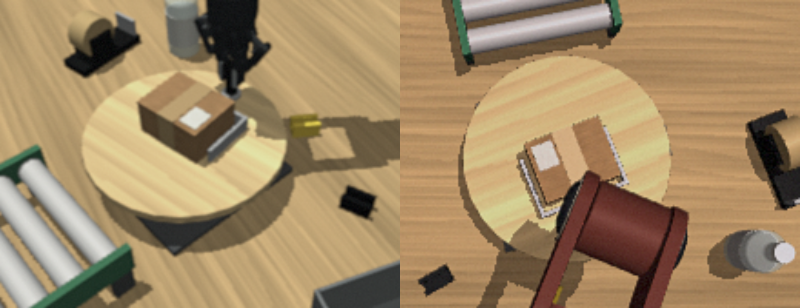

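Nothing is visibly in the way. The rails are about 10° short of the conveyor direction, the parcel sits upright, and both bottle and yellow U are clear. I'll creep 2° and read the force.

drive_tool:
  motion:
    - [[-0.08, 0, 0.001], [0, 0.2, 0], 1]
    - [[-0.08, 0, 0.001], [0, 0.2, 0], 1]
    - [[0, 0, 0], [0, 0, 0], 1]

```text
time: 24.85
tool_pos: [0.4768, -0.1127, 0.1031]
tool_rot: [-0.576, 0.577, -0.408, 0.411]
contact_force: [-1.0, -4.1, 6.7]
gripper_width: 0.219
```

```bash
python3 orb.py
```

```text
t 24.85 rad 114.4 az -160.24 deck rel 7.76 yaw-az 89.5 w 0.219 F tool [ 3.5 -6.7 -2.3] q6 0.85 z 0.1031
```

The stiff spot is passed and the force is back to 3.5 N. I'll finish the remaining 7.8°.

drive_tool:
  motion:
    - [[-0.16, 0, 0.003], [0, 0.4, 0], 1]
    - [[-0.16, 0, 0.003], [0, 0.4, 0], 1]
    - [[-0.16, 0, 0.003], [0, 0.4, 0], 1]
    - [[-0.08, 0, 0.001], [0, 0.2, 0], 1]
    - [[-0.06, 0, 0.001], [0, 0.16, 0], 1]
    - [[0, 0, 0], [0, 0, 0], 1]
    - [[0, 0, 0], [0, 0, 0], 1]

```text
time: 25.55
tool_pos: [0.4726, -0.0978, 0.1031]
tool_rot: [-0.547, 0.548, -0.446, 0.449]
contact_force: [-0.9, -4.9, 8.5]
gripper_width: 0.218
```

```bash
python3 orb.py
```

```text
t 25.55 rad 114.4 az -168.0 deck rel -0.0 yaw-az 89.5 w 0.218 F tool [ 4.7 -8.5 -1.9] q6 1.01 z 0.1031
```

Opening lets the detent pull it true. Then I lift straight up and back off.

drive_tool:
  motion:
    - [[0, 0, 0], [0, 0, 0], -0.2]
    - [[0, 0, 0], [0, 0, 0], -0.2]
    - [[0, 0, 0], [0, 0, 0], -0.2]
    - [[0, -0.5, 0], [0, 0, 0], -0.2]
    - [[0, -1, 0], [0, 0, 0], -0.2]
    - [[0, -1, 0], [0, 0, 0], -0.2]
    - [[0, -1, 0], [0, 0, 0], -0.2]
    - [[0, -1, 0], [0, 0, 0], -0.2]
    - [[0, -1, 0], [0, 0, 0], -0.2]
    - [[0, -0.8, 0], [0, 0, 0], -0.2]
    - [[0, 0, 0], [0, 0, 0], -0.2]

```text
time: 26.65
tool_pos: [0.4733, -0.0964, 0.2633]
tool_rot: [0.549, -0.547, 0.445, -0.45]
contact_force: [0.1, -0.0, -0.3]
gripper_width: 0.6
```

```bash
cat > fin.py <<'E'
from h import *
plan(.475,-.098,.24,-78)
st,_=pose()
C=np.array([.5845,-.074]);
for n in("wrist","scene","top"):
    f=manip.grab_frame(n);W=cloud(f,Tw(f,st));X,Y,z=W[...,0],W[...,1],W[...,2];r=np.hypot(X-C[0],Y-C[1])
    if n!="top": cv2.imwrite(f"pics/f_{n}_{st['time']:.1f}.png",f["img"])
    h=W[(r>.09)&(r<.14)&(z>.12)&(z<.145)];p=W[(r<.085)&(z>.128)&(z<.142)]
    g=W[(r>.09)&(r<.14)&(z>.132)&(z<.143)]
    if len(g)>5:
        c=np.array(rect(g)[0])/1e3-C;print(n,"handle",rect(g),"rad",np.hypot(*c)*1e3,"rel",np.degrees(np.arctan2(-c[1],-c[0]))-12)
    if len(p)>50: print(n,"parcel",len(p),rect(p),"z",np.median(p[:,2]))
E
python3 fin.py
```

```text
t 26.65 pos [ 0.4733 -0.0964  0.2633] yaw -78.5 tilt [ 0.007 -0.002 -1.   ] w 0.6 F [ 0.1 -0.  -0.3] q6 1.01
turn y units -0.09 shift units [0.07 0.93 0.05]
wrist handle (array([474.2, -97.1]), array([19.3, 19.2]), 51.4) rad 112.6929456532218 rel -0.17156783868911596
wrist parcel 16563 (array([571.4, -78. ]), array([ 77.6, 112.5]), 11.4) z 0.1365658838758536
scene handle (array([473.5, -96.6]), array([16.5, 19.1]), 20.0) rad 113.2773587262698 rel -0.491675730516679
scene parcel 1457 (array([576.3, -76.3]), array([ 91.2, 114.3]), 11.6) z 0.13410645874509464
top parcel 1210 (array([575.8, -78.2]), array([ 90.1, 111.9]), 11.4) z 0.13430761143454367
```

drive_tool:
  motion:
    - [[-0.5, 0, 0], [0, 0, 0], -0.2]
    - [[-1, 0, 0], [0, 0, 0], -0.2]
    - [[-1, 0, 0], [0, 0, 0], -0.2]
    - [[-1, 0, 0], [0, 0, 0], -0.2]
    - [[-1, 0, 0], [0, 0, 0], -0.2]
    - [[-1, 0, 0], [0, 0, 0], -0.2]
    - [[-1, 0, 0], [0, 0, 0], -0.2]
    - [[-1, 0, 0], [0, 0, 0], -0.2]
    - [[-1, 0, 0], [0, 0, 0], -0.2]
    - [[-1, 0, 0], [0, 0, 0], -0.2]
    - [[-0.5, 0, 0], [0, 0, 0], -0.2]
    - [[0, 0, 0], [0, 0, 0], -0.2]

```text
time: 28.0
tool_pos: [0.4207, 0.1501, 0.2578]
tool_rot: [-0.548, 0.549, -0.447, 0.446]
contact_force: [1.6, 0.5, 0.9]
gripper_width: 0.597
```

```bash
python3 - <<'E'
from h import *
f=manip.grab_frame("top");W=cloud(f,Tw(f));p=W.reshape(-1,3);C=np.array([.5845,-.074])
def box(x,y,r,z0,z1): 
    return p[(np.hypot(p[:,0]-x,p[:,1]-y)<r)&(p[:,2]>z0)&(p[:,2]<z1)]
for n,b in dict(bottle=(.449,-.353,.06,.1,.22),label=(.70,.305,.08,.05,.08),tape=(.587,-.42,.1,.03,.12),parcel=(.576,-.078,.085,.128,.145),handle=(.472,-.098,.03,.13,.145)).items(): 
    q=box(*b);print(n,len(q),rect(q))
h=np.array(rect(box(.472,-.098,.03,.13,.145))[0])/1e3-C;print("rel",np.degrees(np.arctan2(-h[1],-h[0]))-12,np.hypot(*h))
# rails: heights .09-.104 near parcel, in stand frame
a=np.radians(12);D=(p[:,:2]-C)@np.array([[np.cos(a),-np.sin(a)],[np.sin(a),np.cos(a)]])
m=(abs(p[:,2]-.098)<.006)&(abs(D[:,0])<.08)&(abs(D[:,1])<.08);d=D[m]*1e3
for nm,s,i in(("cross",d[:,0]<-58,1),("left",(d[:,1]>59)&(d[:,0]>-60),0),("right",(d[:,1]<-59)&(d[:,0]>-60),0)):
    q=d[s]
    if len(q)>8: print(nm,len(q),"mean",q.mean(0).round(1),"slope deg",round(np.degrees(np.arctan(np.polyfit(q[:,i],q[:,1-i],1)[0])),2))
cv2.imwrite("pics/t5.png",cv2.resize(f["img"][0:270,110:480],None,fx=2.1,fy=2.1))
E
```

```text
bottle 517 (array([ 448.7, -353. ]), array([53.3, 60. ]), 84.8)
label 1007 (array([700.1, 306.1]), array([98.9, 97.8]), 67.1)
tape 735 (array([ 586.7, -420.3]), array([126.5,  53.5]), 22.7)
parcel 1555 (array([575.8, -78.4]), array([ 90.7, 112.1]), 11.2)
handle 49 (array([471.9, -98.2]), array([17.6, 17.4]), 0.6)
rel 0.12950284565338954 0.11517117694979073
cross 131 mean [-66.2  -1.2] slope deg 0.1
left 71 mean [-20.2  63.8] slope deg -0.01
right 65 mean [-21.7 -65.8] slope deg -0.47
```

View pics/t5.png

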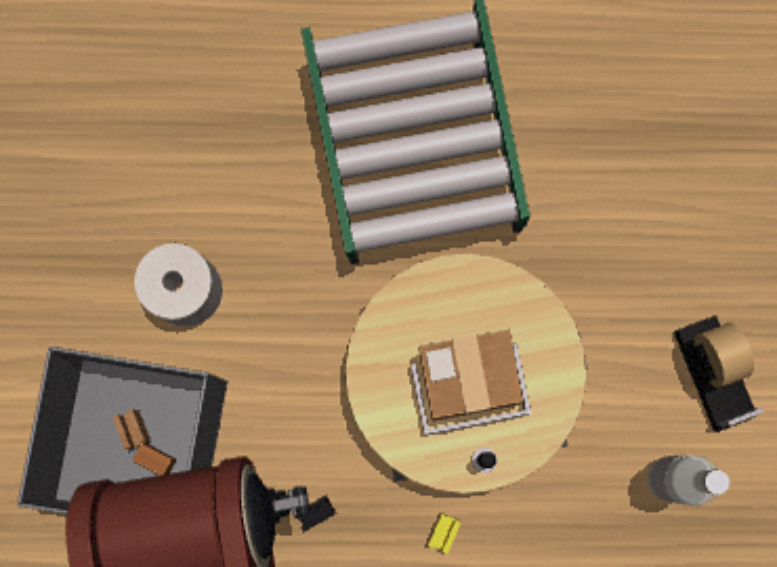

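The rails at (470,390) face the conveyor squarely, to within about 0.1°. The parcel sits upright between them, both scraps are in the bin at (130,430) and (153,460), and the bystanders haven't moved. I'm handing in.

```bash
python3 -c "
from plant import manip
print(manip.job_done(), manip.state()['time'])"
```

```text
the job is handed in; nothing more can be done
the job is handed in; nothing more can be done
```

The job is done and handed in at about 28 s. I put the batten end and the brown channel end in the grey bin first. Then I gripped the handle and turned the deck about 118° clockwise, through the 90° detent, to the conveyor, and let go.

**Deck:** the last top view puts it about 0.1° from square to the conveyor by the handle. The cross and left rails agree within 0.1°, while the right rail fit read -0.5°. I inferred the click from the angle, as there was no separate force test of the detent.

**Parcel:** it is upright between its rails, with its top at 134 mm. Its fitted yaw is about 0.5–0.8° off the rails, which could be loose play or measuring noise.

**Scraps and bystanders:** both scraps are in the bin. The bottle, label roll and tape dispenser are within 1 mm of where they started, and the black and yellow look-alikes were not touched.

**Unexplained resistance:** the wrist force briefly reached about 20 N at 10° before the end. The camera showed nothing in the way, and the force fell to about 4 N after a slow 2° creep.

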